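# Load a bearing onto the spin-test stand

## Task

Load the big bearing for its spin test: slide it over the stand's upright arbor and lower it, without letting it drop, until it sits fully home and level on the shoulder. Then push the guard door shut until the roller catch has snapped in and holds it closed. Leave the small bearing, the step motor and the cutters where they lie.

Things in the scene. Friction and masses are not known exactly. Their poses are not given: they have to be found in the camera images.
- bearing_mid (a point): Centre (half-way up, on the axis) of the big sealed bearing: a loose steel ring with black seals, lying flat on the bench; outside diameter 52 mm, bore 25 mm, 21 mm high, about 0.18 kg. Either face may be up. z is the bearing's axis.
- small_bearing_mid (a point): Centre of the small sealed bearing, a bystander lying flat: outside diameter 35 mm, bore 15 mm, 11 mm high.
- step_motor: Bystander: a black and aluminium square stepping motor, 42 by 42 by 48 mm with a thin 20 mm shaft on top, standing upright; origin at the centre of its underside.
- cutters: Bystander: flush cutters with teal grips lying flat, about 130 mm long (along x) by 65 mm wide by 13 mm high; origin on the bench near the pivot.
- stand: Spin-test stand, fixed; origin on the bench on the arbor's axis; x to its back, y to its left, z up. Grey base 215 x 215 mm, 60 high. Open-topped guard (aluminium posts, clear panels), 200 mm square outside, 170 inside, up to 140 above the bench, on the back and both sides; the door closes the front (-x). A slim pickup stands inside at the back (x from 55 mm, up to 118 above the bench).
- seat (a point): Centre of the shoulder the bearing must sit on, 95 mm above the bench, on the arbor's axis; same axes as the stand. The arbor rises 34 mm from it: diameter 23 mm for 24 mm, then a nose tapering to 15 mm. A seated bearing's centre is 10.5 mm above this point. The shoulder is 32 mm in diameter and 10 mm high, the spindle housing below it 46 mm in diameter.
- guard_door (a joint): Angle of the guard door, rad: 0 shut on its catch, growing as it opens outward (towards the stand's -x), at most 1.9; starts open. Vertical hinge at the stand's left (+y) front corner; stays where it is left (hinge friction 0.06 N m). The sprung roller catch resists with about 2.6 N at the free edge over the last 0.06 rad, then pulls the door in and holds it.
- door_hinge (a point): Point on the door's hinge line, half-way up the door (102 mm above the bench), in the middle of its 12 mm thickness; at x -106, y +100 mm of the stand. Turns with the door: its -y axis runs along the door from hinge to free edge, its -x axis points out of the outer face.
- door_face (a point): Point on the door's outer face, half-way up, 130 mm from the hinge line: a good place to push. Turns with the door like door_hinge. The door is a flat framed clear panel 194 mm long, 12 mm thick, from 64 to 140 mm above the bench.
- door_pull (a point): Centre of the black knob (18 mm diameter, 8 mm thick, on a short stem) that stands 22 mm out from the door's outer face, half-way up, 178 mm from the hinge line; turns with the door.
Not all that is in view belongs to the job. Leave any orange, pink or yellow look-alike of the part that bears bearing_mid alone.

How it is judged:
By the outcome, as a careful person would: the job done as asked, in the order asked, and still so for the second after the job is handed in, with the robot touching nothing.
It also fails if it takes over 69 s, if anything falls off the work surface, if the arm or the gripper's body presses on something with over 40 N, if the wrist force passes 120 N, or if a joint passes its speed limit or range.

## Robot

A 6-joint arm with a two-finger parallel gripper is mounted at the origin on the work surface. World frame = base frame: x ahead of the robot, y to its left, z up, the work surface at z = 0. Lengths are in mm, angles in rad, forces in N, time in s.
With the tool pointing down it reaches from about 350 to 875 mm from the base axis. Payload 4.2 kg.
Tool frame: the origin (TCP) lies at the very end of the fingers, on their centre line; the grasp point (between the pads) lies 19 mm behind it; z points along the fingers, y is the line along which they close (so a half turn about z gives the same grasp; the last joint's range is limited). The gripper opens to 85 mm and grips with 20 to 120 N. Pads are 22 mm wide; open, the fingers measure 114 mm over their backs; the gripper's body (76 mm by 85 mm) begins 54 mm behind the grasp point. The pads swing forward as they close: fully open they stand 13 mm farther back than shut.
Start: joints at [-1.042, 0.385, 0.008, 0, -1.194, -0.259], TCP at [166.603, -602.364, 231.312] pointing down, gripper open.
Joint ranges: [-3.14, 3.14], [-1.21, 2.06], [-1.07, 1.41], [-3.16, 2.05], [-2.99, -0.16], [-3.1, 3.1]. Speed limits (rad/s): [2.79, 2.79, 3.14, 3.14, 3.14, 3.14].

## Interface

Orientations are given as a unit quaternion [x, y, z, w].
In Python, from bench import arm gives the robot as it stands.
- The arm moves only by the tool servo_tool, never from a script. Its argument "rows" is a list that holds one entry, the list of rows, each a list of 7 numbers: the finger opening in mm, from 0 to 85.4, then the shift along the tool's x, y, z in mm, then the turn, a rotation vector about the tool's x, y, z in rad. A call has 1 to 10 rows; each row is the pose to reach, as a shift and turn from the pose commanded when the call began, along the tool's axes at that moment; what a row does not reach only later rows make up. A row lasts 1/8 s, in which the tool goes at most 62.5 mm and 10.7 degrees, less where a joint would pass 70% of its speed; a pose out of reach is approached as far as the arm can. A call with a gripper value outside its range is refused whole. The fingers move at their own pace and stop on an object; the grip force is fixed at half the most. Time passes only in rows, so rows that repeat a pose let the fingers close. It gives the time, the measured TCP pose, the force, the opening and the grip force at its end, in the units of the state.
- arm.read_state(): the state, without advancing time (a new reading comes with each control period).
- arm.get_image(name): name is "scene" or "top" or "wrist"; returns the picture (480x640x3 uint8, red, green, blue); there is no depth.
- arm.camera_params(name): a dict with "intrinsics" (3x3 intrinsics, pixels), "R" (3x3) and "t" (3): a world point X has camera coordinates R X + t. Camera axes: x right, y down, z forward; pixel columns grow to the right and rows downward; lengths in mm; the calibration is good to about 2 mm. A picture is of the moment at which its call begins: read the wrist's pose just before it. camera_params takes no time and is no camera call; for the wrist camera it gives the pose at the moment of the call.
- arm.job_done(): hands the job in; it is judged then, once.
The state is a dict: "clock": time; "joints": joint angles; "joint_vel": joint speeds; "joint_efforts": joint torques, N m; "position": TCP position; "ee_rot": TCP orientation; "contact_force": force on the tool from outside, world axes, zero at the start; "wrist_torque": the same for the moment, N m; "gripper_width": finger opening in mm; "grasp_force": force on a finger pad.
Only numpy, scipy, OpenCV 4.12 (cv2) and the standard library are available. Lean on these libraries where they do the work, as an engineer would, in place of code of your own. Each camera call takes 0.05 s, during which the arm holds its last target. There are 200 camera calls.

## Working session

There is one attempt and no reset: what is moved stays moved. The work goes in short steps, Python scripts to look and compute and a tool call to move; the robot and the scene stay as the last step left them, time stands still between calls to the robot, and variables do not carry over. Pictures are saved under pics/ and viewed, at most 10 in all, crops included, and the job is handed in when it is done.

Besides the shell and the picture viewer there is one more tool, called after "Request:" as name([rows], argument=value, ...), one row to a line, values as JSON. servo_tool: Moves the arm, as the interface text tells. Its arguments: {"type":"object","properties":{"rows":{"type":"array"}},"required":["rows"]}

```bash
mkdir -p pics; ls
python3 - <<'E'
from bench import arm
import cv2
for n in("scene","top"):
    cv2.imwrite(f"pics/{n}0.png",arm.get_image(n)[:,:,::-1])
    p=arm.camera_params(n);print(n,p)
s=arm.read_state();print(s)
E
```

```text
pics
scene {'intrinsics': array([[512.04388464,   0.        , 322.79544291],
       [  0.        , 512.04388464, 235.88079382],
       [  0.        ,   0.        ,   1.        ]]), 'R': array([[ 0.65974404,  0.75148347,  0.0032242 ],
       [ 0.44062699, -0.38335359, -0.81171909],
       [-0.60875747,  0.5369475 , -0.58403915]]), 't': array([-259.24737397, -222.96767799, 1477.53250128])}
top {'intrinsics': array([[521.3838681 ,   0.        , 315.87687316],
       [  0.        , 521.3838681 , 239.57150114],
       [  0.        ,   0.        ,   1.        ]]), 'R': array([[ 0.01303621, -0.9998905 , -0.00700289],
       [-0.9919023 , -0.01204659, -0.1264306 ],
       [ 0.1263324 ,  0.00859436, -0.99195074]]), 't': array([-108.19231732,  544.55658093, 1291.21069688])}
{'clock': 0.1, 'joints': array([-1.04242260e+00,  3.85506184e-01,  6.74847557e-03, -3.98193233e-04,
       -1.19401238e+00, -2.58600202e-01]), 'joint_vel': array([-1.06338787e-03, -5.64721113e-04,  4.66653157e-03,  1.22056909e-03,
       -8.40034324e-05,  9.22296047e-05]), 'joint_efforts': array([-3.82844983e-04, -3.93319917e+01,  1.88929975e+01,  4.19791684e+00,
       -2.60135268e-03,  8.68181644e-06]), 'position': array([ 166.43649754, -601.88697613,  230.3149436 ]), 'ee_rot': array([-1.34405267e-01,  9.90925939e-01,  9.82415100e-04, -2.07465837e-04]), 'contact_force': array([ 0.11479875,  0.48417464, -0.21790189]), 'wrist_torque': array([0.01055513, 0.00369511, 0.01264509]), 'grasp_force': 0.0, 'gripper_width': 85.54672960925835}
```

View pics/scene0.png

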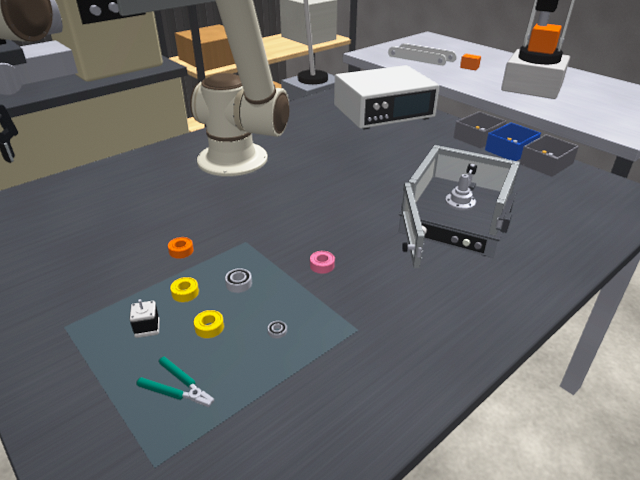

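View pics/top0.png

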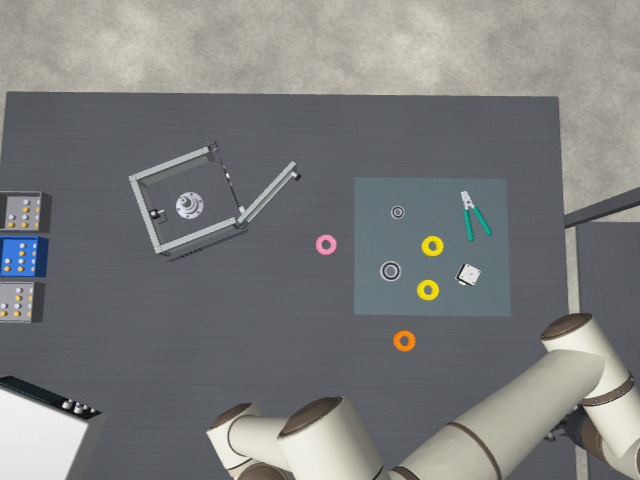

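The bearing is at top (390,271) and scene (238,279). The arbor is near top (186,203) and scene (464,178). The door hinge is near top (242,221) and the free edge near (296,165), so the door is well open. Next I measure these.

```bash
cat > h.py <<'E'
from bench import arm
import numpy as np, cv2
from scipy.spatial.transform import Rotation as Ro
def ray(p,uv,z):
    R,t,K=p["R"],p["t"],p["intrinsics"]
    c=-R.T@t; d=R.T@np.linalg.inv(K)@np.array([*uv,1.])
    return c+d*(z-c[2])/d[2]
def proj(p,X):
    x=p["intrinsics"]@(p["R"]@np.asarray(X,float)+p["t"]); return x[:2]/x[2]
def totool(s,target):  # shift in tool axes
    return Ro.from_quat(s["ee_rot"]).inv().apply(np.asarray(target)-s["position"])
E
python3 - <<'E'
from h import *
p=arm.camera_params("top");q=arm.camera_params("scene")
print("bearing",ray(p,(390.5,271),21),ray(q,(238,278),21))
for n,uv,z in [("nose",(184.5,201.5),129),("BR",(130,178),140),("FR",(212,145),140),("FL",(242,221),140),("BL",(163,254),140),("doorfree",(295,165),140),("housing",(189,206),60)]:
    print(n,ray(p,uv,z).round(1))
print("nose sc",ray(q,(465,176),129))
im=cv2.imread("pics/top0.png")
cv2.imwrite("pics/c1.png",cv2.resize(im[130:270,110:310],None,fx=4,fy=4,interpolation=cv2.INTER_CUBIC))
g=cv2.cvtColor(im,cv2.COLOR_BGR2HSV)[250:292,370:412]
m=((g[...,2]>130)).astype(np.uint8);c,_=cv2.findContours(m,0,2)
for k in c:
    if cv2.contourArea(k)>50: (x,y),r=cv2.minEnclosingCircle(k);print(x+370,y+250,r)
E
```

```text
bearing [ 469.2221394  -292.20247737   21.        ] [ 476.04306996 -296.93785533   21.        ]
nose [621.5 212.4 129. ]
BR [674.7 341.9 140. ]
FR [757.8 149.6 140. ]
FL [574.3  72.  140. ]
BL [494.1 254.1 140. ]
doorfree [710.8 -50.2 140. ]
housing [623.9 218.9  60. ]
nose sc [627.60881508 212.62972382 129.        ]
390.1000003814697 270.70000076293945 11.229525566101074
```

View pics/c1.png

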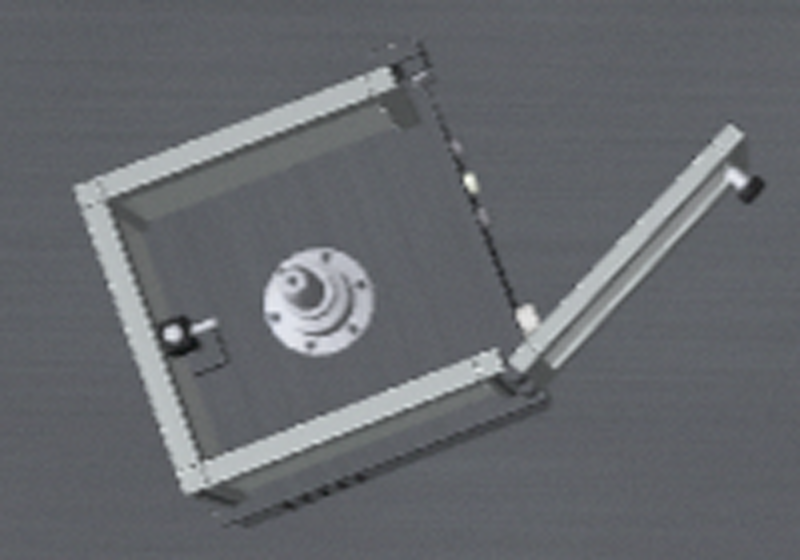

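```bash
cat >> h.py <<'E'
def plan(s,target,yaw=None):
    R=Ro.from_quat(s["ee_rot"]); sh=R.inv().apply(np.asarray(target)-s["position"])
    rv=np.zeros(3)
    if yaw is not None:
        y=np.array([np.cos(yaw),np.sin(yaw),0]);z=np.array([0,0,-1.]);x=np.cross(y,z)
        rv=(R.inv()*Ro.from_matrix(np.c_[x,y,z])).as_rotvec()
    print("shift",sh.round(1),"turn",rv.round(4)); return sh,rv
E
python3 - <<'E'
from h import *
p=arm.camera_params("top")
c=lambda u,v:(110+u/4,130+v/4)
P={k:ray(p,c(*uv),z) for k,uv,z in [("BR",(75,188),140),("FR",(388,66),140),("BL",(188,492),140),("FLin",(498,350),140),("nose",(293,281),129),("dA",(515,370),140),("dB",(735,130),140),("dC",(741,140),140)]}
for k in P:print(k,P[k].round(1))
a=P["BR"]-P["FR"];b=P["BL"]-P["BR"];d=P["dB"]-P["dA"]
for v in(a,b,d):print(np.linalg.norm(v),np.degrees(np.arctan2(v[1],v[0])))
th=np.arctan2(a[1],a[0]);x=np.array([np.cos(th),np.sin(th)]);y=np.array([-x[1],x[0]])
o=P["nose"][:2];print("hinge",o-106*x+100*y, "fromBR o",P["BR"][:2]-100*x+100*y)
s=arm.read_state();plan(s,[471,-293,150],np.radians(203))
E
```

```text
BR [677.1 345.  140. ]
FR [754.  161.5 140. ]
BL [496.3 268.3 140. ]
FLin [582.4  89.9 140. ]
nose [624.5 215.5 129. ]
dA [570.6  79.5 140. ]
dB [716.9 -47.1 140. ]
dC [710.8 -50.8 140. ]
198.9944228142623 112.72479558127783
196.4255464914427 -156.9969991961287
193.44693649970822 -40.87906731574372
hinge [573.23874242  79.10949496] fromBR o [623.49015002 214.16771993]
shift [-375.9  216.4   80.7] turn [ 1.6000e-03  1.6000e-03 -1.7026e+00]
```

Request:
servo_tool([
  [[85, -376, 216, 80, 0, 0, -1.7], [85, -376, 216, 80, 0, 0, -1.7], [85, -376, 216, 80, 0, 0, -1.7], [85, -376, 216, 80, 0, 0, -1.7], [85, -376, 216, 80, 0, 0, -1.7], [85, -376, 216, 80, 0, 0, -1.7], [85, -376, 216, 80, 0, 0, -1.7], [85, -376, 216, 80, 0, 0, -1.7], [85, -376, 216, 80, 0, 0, -1.7], [85, -376, 216, 80, 0, 0, -1.7]],
])

```text
clock: 1.35
position: [471.3, -293.6, 150.8]
ee_rot: [0.833, -0.553, -0.001, 0.0]
contact_force: [-0.2, 0.3, 0.2]
gripper_width: 84.9
grasp_force: 0.0
```

Run:
```python
from h import *
s=arm.read_state();p=arm.camera_params("wrist");im=arm.get_image("wrist")
cv2.imwrite("pics/w1.png",im[:,:,::-1])
print(s["clock"],s["position"],s["joints"].round(2));print(proj(p,[471,-293,21]))
g=im.max(2).astype(int)
hsv=cv2.cvtColor(im,cv2.COLOR_RGB2HSV)
c0=proj(p,[471,-293,21])
for thr in(110,140,170):
  m=((hsv[...,2]>thr)&(hsv[...,1]<60)).astype(np.uint8)
  for k in cv2.findContours(m,0,2)[0]:
    (x,y),r=cv2.minEnclosingCircle(k)
    if cv2.contourArea(k)>300: print(thr,cv2.contourArea(k),(x,y,r), cv2.fitEllipse(k)[:2], ray(p,(x,y),21).round(1))
```

```text
1.35 [ 471.29739373 -293.59875393  150.83915836] [-0.27  0.34 -0.28 -0.   -0.95  0.66]
[318.19996324 235.67909463]
110 2154.5 (105.13600158691406, 460.76873779296875, 36.94740295410156) ((81.71632385253906, 615.5549926757812), (93.59636688232422, 376.75)) [576.  -2.  21.]
110 2800.5 (534.4775390625, 436.5875549316406, 52.2536735534668) ((512.8750610351562, 391.06982421875), (63.27349853515625, 110.13624572753906)) [ 202.1 -189.8   21. ]
110 231658.0 (319.5, 197.5, 375.61492919921875) ((309.1062927246094, 197.40469360351562), (375.8731689453125, 830.25048828125)) [ 482.  -321.9   21. ]
140 394.5 (448.0, 0.9473684430122375, 19.02370262145996) ((441.7755432128906, 22.362258911132812), (11.4793701171875, 13.307023048400879)) [ 453.  -480.2   21. ]
140 104358.0 (317.0, 130.0557098388672, 239.40664672851562) ((311.16851806640625, 92.36945343017578), (370.6548767089844, 525.5751342773438)) [ 503.3 -367.8   21. ]
170 2992.0 (318.5, 235.08824157714844, 31.880741119384766) ((318.44537353515625, 235.64410400390625), (60.668148040771484, 62.96184539794922)) [ 471.  -293.5   21. ]
170 1550.5 (146.3000030517578, 136.6999969482422, 25.4594783782959) ((146.49581909179688, 135.51226806640625), (40.742523193359375, 48.982845306396484)) [ 619.9 -313.7   21. ]
170 387.0 (448.0, 0.9473684430122375, 19.02370262145996) ((441.7596130371094, 21.6966495513916), (11.318750381469727, 12.808889389038086)) [ 453.  -480.2   21. ]
```

View pics/w1.png

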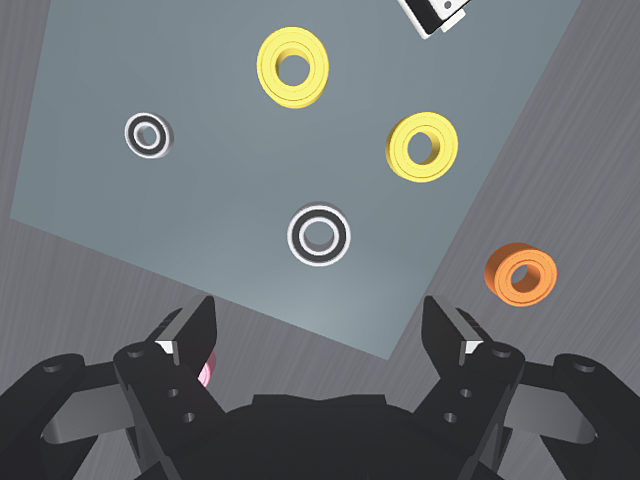

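The wrist view shows the big bearing centred at (318,235), which puts it at (471,-293.5), directly under the TCP. The finger path is clear. I'll descend and grip.

Request:
servo_tool([
  [[85, 0, 0, 60, 0, 0, 0], [85, 0, 0, 110, 0, 0, 0], [85, 0, 0, 140, 0, 0, 0], [85, 0, 0, 149, 0, 0, 0], [85, 0, 0, 149, 0, 0, 0], [45, 0, 0, 149, 0, 0, 0], [45, 0, 0, 149, 0, 0, 0], [45, 0, 0, 149, 0, 0, 0], [45, 0, 0, 149, 0, 0, 0], [45, 0, 0, 149, 0, 0, 0]],
])

```text
clock: 2.65
position: [472.6, -294.3, 4.1]
ee_rot: [0.833, -0.553, 0.002, -0.0]
contact_force: [-0.6, 1.8, 6.9]
gripper_width: 48.9
grasp_force: 63.6
```

Run:
```python
from h import *
s=arm.read_state();print(s["clock"],s["gripper_width"],s["grasp_force"],s["contact_force"])
plan(s,[624,215,185],np.radians(203)); cv2.imwrite("pics/w2.png",arm.get_image("wrist")[:,:,::-1])
```

```text
2.65 48.871764496094094 63.61945829819888 [-0.55866024  1.75817475  6.92976474]
shift [-410.  -338.  -181.1] turn [-0.0022 -0.0023 -0.002 ]
```

View pics/w2.png

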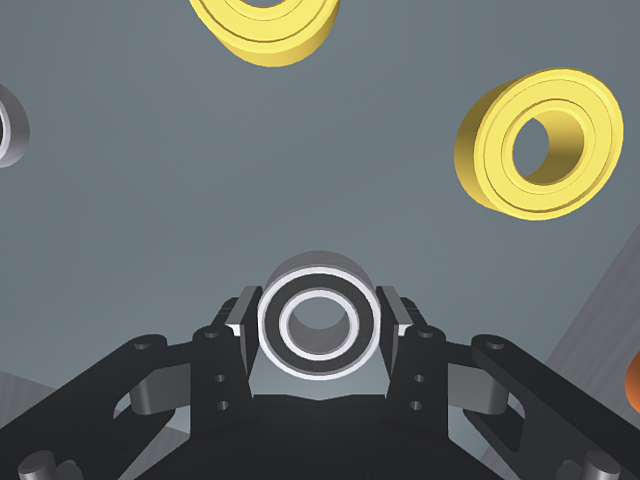

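The grip reads 64 N and the bearing sits between the pads, centred at column 319. I'll lift it and look for tilt.

Request:
servo_tool([
  [[45, 0, 0, -10, 0, 0, 0], [45, 0, 0, -40, 0, 0, 0], [45, 0, 0, -80, 0, 0, 0], [45, 0, 0, -130, 0, 0, 0], [45, 0, 0, -170, 0, 0, 0], [45, 0, 0, -195, 0, 0, 0], [45, 0, 0, -200, 0, 0, 0], [45, 0, 0, -200, 0, 0, 0]],
])

```text
clock: 3.7
position: [470.7, -293.5, 201.5]
ee_rot: [0.833, -0.553, -0.001, -0.0]
contact_force: [-0.7, -0.2, -2.2]
gripper_width: 49.4
grasp_force: 62.8
```

Run:
```python
from h import *
s=arm.read_state();print(s["clock"],s["position"],s["gripper_width"],s["contact_force"],s["wrist_torque"])
plan(s,[624,215,200],np.radians(203));p=arm.camera_params("wrist"); im=arm.get_image("wrist")
cv2.imwrite("pics/w3.png",im[:,:,::-1])
old=cv2.imread("pics/w2.png")[:,:,::-1]
for i in (old,im):
  hsv=cv2.cvtColor(np.ascontiguousarray(i[245:390,245:395]),cv2.COLOR_RGB2HSV)
  m=((hsv[...,2]>200)&(hsv[...,1]<60)).astype(np.uint8)
  for k in cv2.findContours(m,cv2.RETR_LIST,1)[0]:
    if cv2.contourArea(k)>1500: e=cv2.fitEllipse(k);print(np.add(e[0],245),e[1],e[2])
np.set_printoptions(precision=3,suppress=True)
R=Ro.from_quat(s["ee_rot"]).as_matrix()
print("cam R in tool\n",p["R"]@R, "cam pos tool",R.T@(-p["R"].T@p["t"]-s["position"]),p["intrinsics"])
for z in(15,20,25): print(z, ray(p,(319,323),s["position"][2]+z)-s["position"])
```

```text
3.7 [ 470.73975324 -293.54950728  201.54025119] 49.35963014883801 [-0.74967792 -0.20661661 -2.15765051] [ 0.04221447 -0.02806215  0.01461805]
shift [-409.2 -338.6    1.9] turn [ 0.0007  0.0014 -0.0028]
[318.52255249 325.50284576] (59.32698440551758, 65.81055450439453) 92.43797302246094
[318.42221832 324.94815826] (68.6346206665039, 76.97258758544922) 89.0855941772461
[318.37741089 324.20861053] (103.96542358398438, 114.19580078125) 91.98479461669922
[318.54376221 323.39186096] (112.29339599609375, 123.08393859863281) 90.54265594482422
[318.34929657 325.51907349] (59.03937530517578, 63.935585021972656) 89.2787094116211
[318.51864624 324.75794983] (69.13237762451172, 78.38948822021484) 91.60870361328125
[318.34394836 324.00879669] (103.77080535888672, 111.91947937011719) 87.31381225585938
[318.43223572 323.19264984] (112.68061065673828, 123.8800277709961) 91.0099105834961
cam R in tool
 [[-0.001  1.    -0.001]
 [-0.965 -0.001 -0.261]
 [-0.261  0.     0.965]] cam pos tool [  66.41     0.286 -142.483] [[345.814   0.    318.713]
 [  0.    345.814 243.725]
 [  0.      0.      1.   ]]
15 [-0.972  1.254 15.   ]
20 [ 0.074 -1.207 20.   ]
25 [ 1.12  -3.669 25.   ]
```

View pics/w3.png

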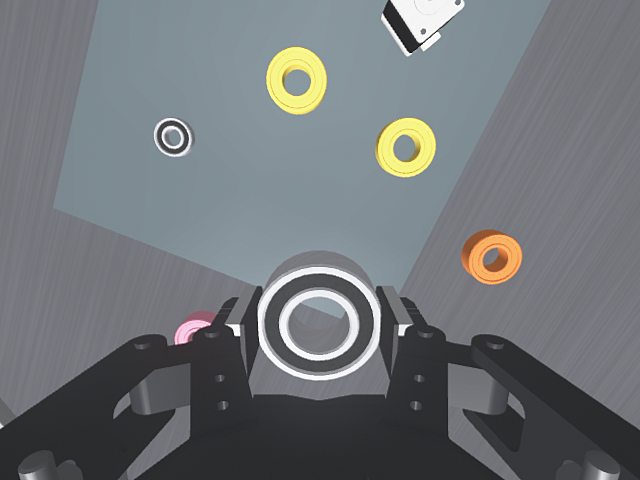

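The bearing is held level and unchanged since the grip, centred at about tool (0,0). I'll carry it over the stand, high enough for the wrist camera to see the arbor.

Request:
servo_tool([
  [[45, -20, -17, -10, 0, 0, 0], [45, -61, -51, -25, 0, 0, 0], [45, -106, -88, -40, 0, 0, 0], [45, -154, -127, -48, 0, 0, 0], [45, -201, -166, -48, 0, 0, 0], [45, -249, -205, -48, 0, 0, 0], [45, -297, -245, -48, 0, 0, 0], [45, -345, -285, -48, 0, 0, 0], [45, -386, -320, -48, 0, 0, 0], [45, -409, -338, -48, 0, 0, 0]],
])

```text
clock: 5.0
position: [623.7, 216.9, 247.1]
ee_rot: [0.834, -0.552, -0.001, 0.002]
contact_force: [0.4, -1.4, -2.2]
gripper_width: 49.1
grasp_force: 62.8
```

Request:
servo_tool([
  [[45, 0, 0, 0, 0, 0, 0], [45, 0, 0, 0, 0, 0, 0]],
])

```text
clock: 5.25
position: [623.4, 213.6, 248.6]
ee_rot: [0.833, -0.553, -0.001, 0.002]
contact_force: [-0.0, 0.4, -2.1]
gripper_width: 49.0
grasp_force: 62.8
```

Run:
```python
from h import *
s=arm.read_state();p=arm.camera_params("wrist"); im=arm.get_image("wrist")
cv2.imwrite("pics/w4.png",im[:,:,::-1]);np.savez("w4.npz",**p)
print(s["clock"],s["position"],s["gripper_width"],proj(p,[624,215,129]),proj(p,[624,215,95]),proj(p,[624,215,85]))
```

```text
5.25 [623.35637051 213.64612834 248.55779013] 49.010097283406054 [316.27847743 239.42077237] [316.38695584 229.77435873] [316.41453231 227.32212878]
```

View pics/w4.png

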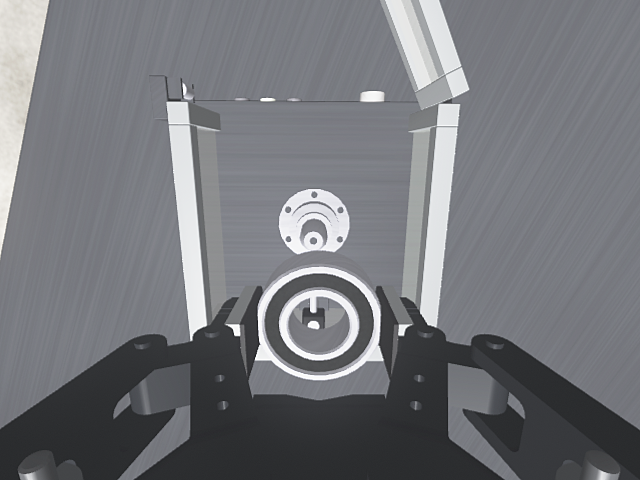

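The nose tip appears at about (313,240), with its dark centre hole, and the pickup is visible through the bore. Next I refine the tip position.

Run:
```python
from h import *
im=cv2.imread("pics/w4.png");p=dict(np.load("w4.npz"))
g=cv2.cvtColor(im,cv2.COLOR_BGR2GRAY)
x0,y0=270,180
cv2.imwrite("pics/c4.png",cv2.resize(g[180:275,270:360],None,fx=6,fy=6,interpolation=cv2.INTER_CUBIC))
c=g[228:252,300:328]
for r in c: print(" ".join("%3d"%v for v in r))
s=arm.read_state()
R=Ro.from_quat(s["ee_rot"])
for uv in[(313,240),(314,240)]:
    w=ray(p,uv,129);print(w,R.inv().apply(w-s["position"]))
plan(s,[624,215,200],np.radians(203))
```

```text
245 198 127 122 127 128 130 131 132 132 131 132 131 131 131 132 131 131 129 127 129 129 128 125 120 106 222 241
250 162 115 125 128 130 132 133 132 133 133 132 131 131 132 132 133 131 130 130 129 130 129 126 122 111 183 242
244 152 118 125 128 130 132 133 132 131 132 129 125 126 127 129 130 130 129 131 132 132 129 126 124 118 143 240
239 151 120 127 130 131 132 130 126 124 119 115 176 189 160 124 119 122 125 130 132 132 130 127 126 121 105 242
203 137 124 128 131 132 129 121 179 186 237 241 244 244 244 245 228 192 135 125 131 132 129 129 128 122 101 247
190 137 132 129 130 129 120 175 242 242 242 242 241 241 242 243 240 244 233 147 126 129 129 129 128 122 106 222
175 136 141 134 129 120 174 240 244 240 238 238 238 239 238 237 237 242 246 232 148 122 128 128 127 122 108 213
164 142 150 140 123 173 240 244 239 237 237 238 240 240 238 237 238 240 243 248 233 146 122 127 128 122 110 184
157 148 156 146 154 240 245 239 237 237 240 244 248 249 245 242 241 240 241 243 247 209 136 124 126 123 109 177
150 152 159 151 161 242 241 237 237 240 248 228 171 155 182 232 247 243 241 240 243 251 167 
[... 1105 characters left out ...]
38 218 193 215 244 246 243 242 241
245 246 246 247 247 239 224 229 238 241 242 240 240 241 242 243 242 243 241 225 206 222 246 248 245 244 242 240
246 246 246 246 247 247 245 235 230 234 239 243 247 250 250 249 243 238 232 232 237 255 255 255 253 250 249 248
246 246 246 247 249 251 253 255 255 255 240 210 211 196 188 185 177 168 181 187 191 206 181 197 200 196 242 248
248 250 253 255 254 240 238 222 192 179 154 135 136 129 127 127 126 125 130 130 128 128 115 125 127 124 154 157
[626.18580375 216.42435119 129.        ] [ -1.94094305  -3.95873859 120.23584052]
[625.46399233 216.12162032 129.        ] [ -1.94181815  -3.17601662 120.23764444]
shift [-1.5 -1.2 49.2] turn [ 0.0023 -0.0003 -0.0032]
```

View pics/c4.png

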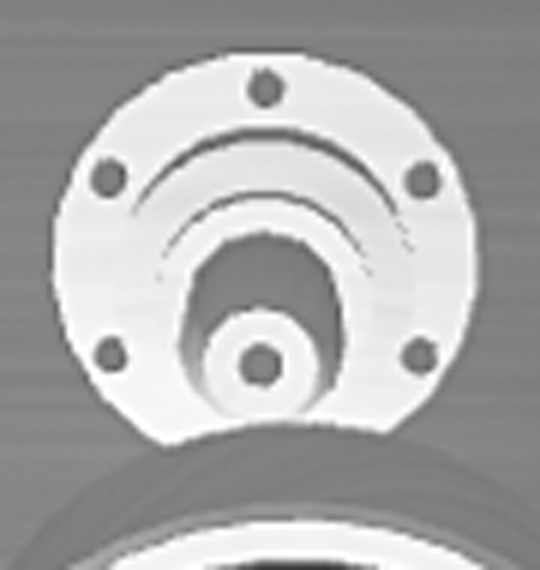

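Run:
```python
from h import *
s=arm.read_state();print(s["position"]);plan(s,[626.4,215.9,140],np.radians(203))
```

```text
[623.52898954 213.24569123 249.24530625]
shift [ -1.4  -3.9 109.2] turn [ 0.0023 -0.0003 -0.0032]
```

Request:
servo_tool([
  [[45, -1.4, -3.9, 30, 0.002, 0, 0], [45, -1.4, -3.9, 65, 0.002, 0, 0], [45, -1.4, -3.9, 95, 0.002, 0, 0], [45, -1.4, -3.9, 107, 0.002, 0, 0], [45, -1.4, -3.9, 107, 0.002, 0, 0], [45, -1.4, -3.9, 107, 0.002, 0, 0]],
])

```text
clock: 6.05
position: [628.0, 217.1, 145.1]
ee_rot: [0.833, -0.553, 0.001, -0.002]
contact_force: [0.9, 0.2, -2.0]
gripper_width: 48.9
grasp_force: 62.7
```

Run:
```python
from h import *
s=arm.read_state();print(s["position"],s["contact_force"]);plan(s,[626.4,215.9,99],np.radians(203))
p=arm.camera_params("wrist"); im=arm.get_image("wrist")
print(proj(p,[626,216.3,129]))
g=cv2.cvtColor(im,cv2.COLOR_RGB2GRAY)
cv2.imwrite("pics/c5.png",cv2.resize(g[230:400,220:420],None,fx=3,fy=3,interpolation=cv2.INTER_CUBIC))
```

```text
[628.02709709 217.14167251 145.11336692] [ 0.94670578  0.18007871 -1.9807326 ]
shift [ 0.5  2.2 46.1] turn [-0.0051 -0.     -0.0025]
[322.67713566 289.68597604]
```

View pics/c5.png

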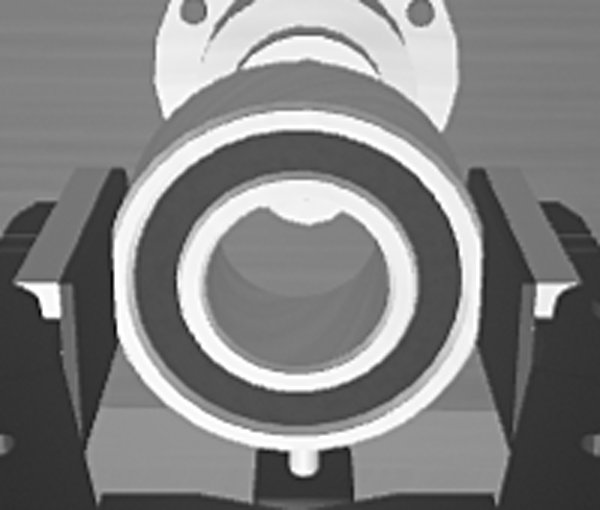

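The view through the bore shows the nose about 3 px to the right of the bore axis, roughly 1.6 mm along tool +y. That matches the pose readout, so I'll correct by that much.

Request:
servo_tool([
  [[45, 0.5, 1.9, 2, -0.005, 0, 0], [45, 0.5, 1.9, 5, -0.005, 0, 0], [45, 0.5, 1.9, 5, -0.005, 0, 0], [45, 0.5, 1.9, 5, -0.005, 0, 0]],
])

```text
clock: 6.6
position: [625.5, 215.9, 138.3]
ee_rot: [0.833, -0.553, -0.001, 0.001]
contact_force: [0.4, -0.9, -1.9]
gripper_width: 48.8
grasp_force: 62.7
```

Run:
```python
from h import *
s=arm.read_state();print(s["position"],s["contact_force"],s["wrist_torque"]);plan(s,[626.4,215.9,99],np.radians(203))
```

```text
[625.51025525 215.87042327 138.27553639] [ 0.43822334 -0.94674417 -1.92635497] [-0.00568149 -0.03682432  0.00272198]
shift [ 0.3 -0.9 39.3] turn [ 0.003  -0.     -0.0023]
```

Request:
servo_tool([
  [[45, 0.3, -0.6, 4, 0.002, 0, 0], [45, 0.3, -0.6, 8, 0.002, 0, 0], [45, 0.3, -0.6, 12, 0.002, 0, 0], [45, 0.3, -0.6, 14, 0.002, 0, 0], [45, 0.3, -0.6, 14, 0.002, 0, 0]],
])

```text
clock: 7.22
position: [626.1, 215.7, 124.0]
ee_rot: [0.833, -0.553, -0.0, 0.001]
contact_force: [0.6, 0.3, -1.3]
gripper_width: 49.0
grasp_force: 62.7
```

Run:
```python
from h import *
s=arm.read_state();print(s["position"],s["contact_force"],s["wrist_torque"]);plan(s,[626.4,215.9,99],np.radians(203))
R=Ro.from_quat(s["ee_rot"]);print(R.inv().apply(s["contact_force"]))
```

```text
[626.05103035 215.71437822 124.01826772] [ 0.62059791  0.29249854 -1.26018594] [0.0096956  0.04133825 0.05243944]
shift [-0.  -0.4 25. ] turn [ 0.0015 -0.0001 -0.0024]
[-0.02856159 -0.68736363  1.25915894]
```

Contact force is still near zero at the end of the taper, so I'll go on down in small steps.

Request:
servo_tool([
  [[45, 0, -0.3, 3, 0.001, 0, 0], [45, 0, -0.3, 6, 0.001, 0, 0], [45, 0, -0.3, 9, 0.001, 0, 0], [45, 0, -0.3, 11, 0.001, 0, 0], [45, 0, -0.3, 11, 0.001, 0, 0]],
])

```text
clock: 7.85
position: [626.3, 215.8, 113.0]
ee_rot: [0.833, -0.553, -0.0, 0.0]
contact_force: [-0.9, 0.5, -2.5]
gripper_width: 49.1
grasp_force: 62.7
```

Run:
```python
from h import *
s=arm.read_state();print(s["position"],s["contact_force"],s["wrist_torque"]);plan(s,[626.4,215.9,99],np.radians(203))
R=Ro.from_quat(s["ee_rot"]);print(R.inv().apply(s["contact_force"]))
```

```text
[626.27623487 215.79761615 113.03314691] [-0.85407738  0.50858173 -2.47906199] [-0.00215359 -0.03028469  0.07574027]
shift [-0.  -0.2 14. ] turn [ 0.0005 -0.0001 -0.0024]
[-0.80075168  0.58815755  2.47925782]
```

Request:
servo_tool([
  [[45, 0, 0, 3, 0, 0, 0], [45, 0, 0, 6, 0, 0, 0], [45, 0, 0, 9, 0, 0, 0], [45, 0, 0, 11, 0, 0, 0], [45, 0, 0, 12, 0, 0, 0], [45, 0, 0, 12, 0, 0, 0]],
])

```text
clock: 8.6
position: [626.4, 215.8, 101.2]
ee_rot: [0.833, -0.553, -0.0, 0.0]
contact_force: [0.7, -0.1, -1.7]
gripper_width: 49.0
grasp_force: 62.7
```

Request:
servo_tool([
  [[45, 0, 0, 1, 0, 0, 0], [45, 0, 0, 2, 0, 0, 0], [45, 0, 0, 2, 0, 0, 0]],
])

```text
clock: 8.98
position: [626.4, 215.9, 99.3]
ee_rot: [0.833, -0.553, -0.0, 0.0]
contact_force: [0.0, -0.1, -1.8]
gripper_width: 49.1
grasp_force: 62.9
```

Request:
servo_tool([
  [[45, 0, 0, 0.5, 0, 0, 0], [45, 0, 0, 1, 0, 0, 0], [45, 0, 0, 1, 0, 0, 0]],
])

```text
clock: 9.35
position: [626.4, 215.9, 99.2]
ee_rot: [0.833, -0.553, 0.0, -0.0]
contact_force: [-2.7, -1.4, 3.3]
gripper_width: 48.9
grasp_force: 63.4
```

Request:
servo_tool([
  [[45, 0, 0, 0.5, 0, 0, 0], [45, 0, 0, 1, 0, 0, 0], [45, 0, 0, 1, 0, 0, 0]],
])

```text
clock: 9.72
position: [626.4, 215.9, 99.1]
ee_rot: [0.833, -0.553, 0.0, -0.0]
contact_force: [-4.4, -0.9, 7.9]
gripper_width: 48.6
grasp_force: 63.9
```

Contact came at TCP z≈99, the expected seated height, with an upward force. I'll release.

Request:
servo_tool([
  [[70, 0, 0, 0, 0, 0, 0], [70, 0, 0, 0, 0, 0, 0], [70, 0, 0, 0, 0, 0, 0], [70, 0, 0, 0, 0, 0, 0], [70, 0, 0, -10, 0, 0, 0], [70, 0, 0, -40, 0, 0, 0], [70, 0, 0, -80, 0, 0, 0], [70, 0, 0, -120, 0, 0, 0], [70, 0, 0, -130, 0, 0, 0], [70, 0, 0, -130, 0, 0, 0]],
])

```text
clock: 10.98
position: [626.4, 216.0, 228.1]
ee_rot: [0.833, -0.553, 0.0, -0.001]
contact_force: [-0.9, 0.5, -0.4]
gripper_width: 70.1
grasp_force: 0.0
```

Run:
```python
from h import *
s=arm.read_state();print(s["clock"],s["position"])
p=arm.camera_params("wrist"); im=arm.get_image("wrist")
print(proj(p,[626,216.3,129]),proj(p,[626,216.3,116]))
for nm,z in(("top",116),("scene",116),("scene",129)):print(nm,proj(arm.camera_params(nm),[626,216.3,z]))
a=cv2.resize(im[150:330,200:440],None,fx=1.65,fy=1.65)
b=arm.get_image("scene")[130:270,390:530];b=cv2.resize(b,None,fx=2.8,fy=2.8,interpolation=cv2.INTER_CUBIC)
h=min(a.shape[0],b.shape[0]);cv2.imwrite("pics/c6.png",np.hstack([a[:h],b[:h]])[:,:,::-1])
```

```text
10.975 [626.39125445 216.01546241 228.11166891]
[318.78903072 245.52270716] [318.80290519 240.96276783]
top [184.34950144 200.73135872]
scene [464.43060842 180.32472414]
scene [465.39506425 175.20265769]
```

View pics/c6.png

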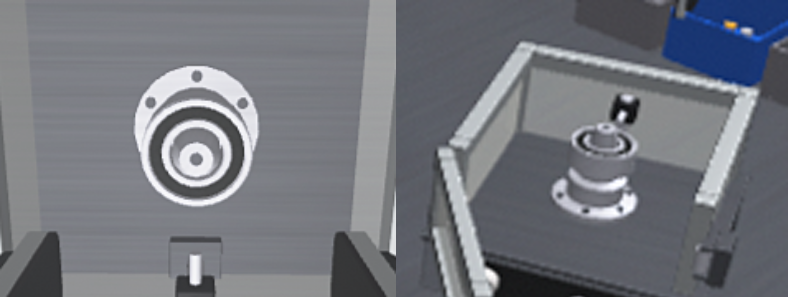

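The bearing is fully down: both views show it level on the shoulder with the nose protruding. Next is the door. I'll plan an arc push with closed fingers against the outer face, turning the tool with the door.

```bash
cat >> h.py <<'E'
A=np.array([626,216.2]);TH=np.radians(112.9)
sx=np.array([np.cos(TH),np.sin(TH)]);sy=np.array([-sx[1],sx[0]])
HG=A-106*sx+100*sy
def doorpose(th,r,out):   # th opening, out: TCP distance from door mid-plane
    ph=np.radians(22.9)-th
    d=np.array([np.cos(ph),np.sin(ph)]);n=np.array([d[1],-d[0]])
    return np.r_[HG+r*d+out*n,105.], ph+np.pi
E
python3 - <<'E'
from h import *
s=arm.read_state();print(HG)
t,y=doorpose(1.115,125,45);print(t,np.degrees(y));t[2]=228;plan(s,t,y)
E
```

```text
[575.12859816  79.641952  ]
[639.97541443 -36.31015199 105.        ] 139.0152058429132
shift [237.7  84.6  -2. ] turn [ 0.0025 -0.0013  1.1141]
```

Request:
servo_tool([
  [[40, 50, 18, 0, 0, 0, 0.15], [10, 100, 35, 0, 0, 0, 0.33], [0, 150, 54, 0, 0, 0, 0.5], [0, 200, 72, 0, 0, 0, 0.68], [0, 237, 85, 0, 0, 0, 0.85], [0, 237, 85, 0, 0, 0, 1.0], [0, 237, 85, 0, 0, 0, 1.114], [0, 237, 85, 40, 0, 0, 1.114], [0, 237, 85, 90, 0, 0, 1.114], [0, 237, 85, 121, 0, 0, 1.114]],
])

```text
clock: 12.32
position: [637.7, -35.8, 101.8]
ee_rot: [-0.415, 0.91, 0.001, -0.003]
contact_force: [0.9, 0.2, -0.2]
gripper_width: 0.3
grasp_force: 0.0
```

Run:
```python
from h import *
s=arm.read_state();print(s["position"],s["gripper_width"],s["contact_force"])
for th in (1.115,1.0,.9,.8,.7,.6,.5,.4,.3):
    plan(s,*doorpose(th,125,17))
```

```text
[637.66891024 -35.80451131 101.80651437] 0.3338122141810873 [ 0.94175347  0.2042091  -0.21292939]
shift [-29.1  -2.   -3.3] turn [ 0.0048 -0.0049 -0.0003]
shift [-43.6  -3.2  -3.4] turn [ 0.0051 -0.0046 -0.1153]
shift [-56.2  -2.8  -3.5] turn [ 0.0053 -0.0044 -0.2153]
shift [-68.7  -1.2  -3.5] turn [ 0.0055 -0.0041 -0.3153]
shift [-81.    1.7  -3.6] turn [ 0.0057 -0.0038 -0.4153]
shift [-92.9   5.8  -3.6] turn [ 0.006  -0.0036 -0.5153]
shift [-104.3   11.1   -3.7] turn [ 0.0062 -0.0033 -0.6153]
shift [-115.2   17.4   -3.7] turn [ 0.0063 -0.003  -0.7153]
shift [-125.4   24.9   -3.7] turn [ 0.0065 -0.0027 -0.8153]
```

Request:
servo_tool([
  [[0, -15, -1, -3, 0.004, -0.004, 0], [0, -29, -2, -3, 0.004, -0.004, 0], [0, -44, -3, -3, 0.004, -0.004, -0.115], [0, -56, -3, -3, 0.004, -0.004, -0.215], [0, -69, -1, -3, 0.004, -0.004, -0.315], [0, -81, 2, -3, 0.004, -0.004, -0.415], [0, -93, 6, -3, 0.004, -0.004, -0.515], [0, -104, 11, -3, 0.004, -0.004, -0.615], [0, -115, 17, -3, 0.004, -0.004, -0.715], [0, -125, 25, -3, 0.004, -0.004, -0.815]],
])

```text
clock: 13.58
position: [705.2, 76.7, 111.7]
ee_rot: [0.743, -0.669, 0.002, -0.004]
contact_force: [0.7, -0.3, -0.0]
gripper_width: 0.2
grasp_force: 0.3
```

Run:
```python
from h import *
s=arm.read_state();print(s["position"],s["contact_force"],s["wrist_torque"])
for th in (.25,.2,.15,.1,.06,.03,0,-.03):
    plan(s,*doorpose(th,125,17))
im=arm.get_image("top");cv2.imwrite("pics/t7.png",im[:,:,::-1])
p=arm.camera_params("top")
# door angle from bright top rail: sample brightness along rays at r=150..185
g=cv2.cvtColor(im,cv2.COLOR_RGB2GRAY).astype(np.float32)
for th in np.arange(-.1,1.2,.05):
    v=[g[int(round(q[1])),int(round(q[0]))] for r in range(60,190,8) for q in[proj(p,np.r_[doorpose(th,r,0)[0][:2],140])]]
    print(round(th,2),round(np.median(v)),end="; ")
```

```text
[705.16096127  76.69142723 111.68487925] [ 0.6675796  -0.25718431 -0.04084968] [-0.16865577 -0.0613968  -0.00527186]
shift [-5.1  3.4  6.7] turn [-0.0097  0.0021 -0.0456]
shift [-11.4   3.    6.7] turn [-0.0097  0.0019 -0.0956]
shift [-17.7   2.9   6.7] turn [-0.0098  0.0016 -0.1456]
shift [-24.    3.2   6.7] turn [-0.0098  0.0014 -0.1956]
shift [-29.1   3.6   6.7] turn [-0.0098  0.0012 -0.2356]
shift [-32.8   4.    6.7] turn [-0.0099  0.001  -0.2656]
shift [-36.6   4.6   6.7] turn [-0.0099  0.0009 -0.2956]
shift [-40.3   5.2   6.7] turn [-0.0099  0.0007 -0.3256]
-0.1 91; -0.05 90; 0.0 89; 0.05 92; 0.1 91; 0.15 91; 0.2 90; 0.25 94; 0.3 87; 0.35 92; 0.4 84; 0.45 45; 0.5 47; 0.55 77; 0.6 91; 0.65 90; 0.7 89; 0.75 91; 0.8 91; 0.85 91; 0.9 91; 0.95 90; 1.0 91; 1.05 90; 1.1 92; 1.15 90;
```

The residual force of about 0.7 N matches the hinge friction, so the fingers are pushing the door. I'll keep closing it.

Request:
servo_tool([
  [[0, -5, 3, 4, -0.008, 0, -0.045], [0, -11, 3, 4, -0.008, 0, -0.095], [0, -18, 3, 4, -0.008, 0, -0.145], [0, -24, 3, 4, -0.008, 0, -0.195], [0, -27, 3, 4, -0.008, 0, -0.22], [0, -29, 4, 4, -0.008, 0, -0.235], [0, -31, 4, 4, -0.008, 0, -0.25], [0, -33, 4, 4, -0.008, 0, -0.265], [0, -33, 4, 4, -0.008, 0, -0.265]],
])

```text
clock: 14.75
position: [696.8, 105.4, 106.1]
ee_rot: [0.824, -0.567, -0.0, 0.001]
contact_force: [2.3, -6.1, 1.6]
gripper_width: 0.2
grasp_force: 3.5
```

Run:
```python
from h import *
s=arm.read_state();print(s["position"],s["contact_force"],s["wrist_torque"])
print("force along out-normal",-sx@s["contact_force"][:2])
for th in (.03,0,-.03):
    plan(s,*doorpose(th,125,17))
```

```text
[696.7887985  105.41045556 106.1253203 ] [ 2.34485709 -6.11946852  1.61344572] [-1.81991839 -0.66084501 -0.03069287]
force along out-normal 6.549605138172952
shift [-2.9 -2.2  1.1] turn [ 0.0023 -0.0012 -0.0053]
shift [-6.7 -2.7  1.1] turn [ 0.0023 -0.0011 -0.0353]
shift [-10.5  -3.    1.1] turn [ 0.0023 -0.0011 -0.0653]
```

Catch resistance of about 6.5 N has appeared. I'll push on in small steps.

Request:
servo_tool([
  [[0, -1, 0, 0, 0, 0, -0.01], [0, -2, 0, 0, 0, 0, -0.02], [0, -3, 0, 0, 0, 0, -0.03], [0, -3, 0, 0, 0, 0, -0.03]],
])

```text
clock: 15.25
position: [696.3, 108.1, 106.1]
ee_rot: [0.832, -0.555, 0.0, 0.001]
contact_force: [3.3, -6.1, 0.8]
gripper_width: -0.2
grasp_force: 3.5
```

Request:
servo_tool([
  [[0, -1, 0, 0, 0, 0, 0], [0, -2, 0, 0, 0, 0, 0], [0, -3, 0, 0, 0, 0, 0], [0, -3, 0, 0, 0, 0, 0]],
])

```text
clock: 15.75
position: [694.3, 112.4, 105.6]
ee_rot: [0.832, -0.555, -0.001, 0.001]
contact_force: [3.0, -4.8, 0.3]
gripper_width: 0.0
grasp_force: 2.9
```

Request:
servo_tool([
  [[0, -1, 0, 0, 0, 0, 0], [0, -2, 0, 0, 0, 0, 0], [0, -2, 0, 0, 0, 0, 0]],
])

```text
clock: 16.12
position: [694.3, 112.5, 105.7]
ee_rot: [0.832, -0.555, 0.0, 0.001]
contact_force: [5.8, -9.5, -0.8]
gripper_width: -0.3
grasp_force: 5.7
```

Request:
servo_tool([
  [[0, -1, 0, 0, 0, 0, 0], [0, -2, 0, 0, 0, 0, 0], [0, -2, 0, 0, 0, 0, 0]],
])

```text
clock: 16.5
position: [694.2, 112.5, 105.7]
ee_rot: [0.832, -0.555, 0.001, 0.002]
contact_force: [8.1, -14.4, -1.5]
gripper_width: -0.2
grasp_force: 8.4
```

The position no longer advances while the force rises to 16 N, so the door is on its stop. I'll back off straight out, rise, and check it in the camera images.

Request:
servo_tool([
  [[0, 10, 0, 0, 0, 0, 0], [0, 30, 0, 0, 0, 0, 0], [0, 60, 0, 0, 0, 0, 0], [0, 90, 0, -20, 0, 0, 0], [0, 140, 0, -60, 0, 0, 0], [0, 200, 0, -110, 0, 0, 0], [0, 260, 0, -130, 0, 0, 0], [0, 290, 0, -130, 0, 0, 0], [0, 300, 0, -130, 0, 0, 0], [0, 300, 0, -130, 0, 0, 0]],
])

```text
clock: 17.75
position: [807.7, -160.4, 233.3]
ee_rot: [0.832, -0.555, -0.003, 0.001]
contact_force: [-0.1, 0.7, -0.1]
gripper_width: 0.3
grasp_force: 0.0
```

Run:
```python
from h import *
s=arm.read_state();print(s["clock"],s["position"],s["contact_force"],s["joint_vel"].round(3))
im=arm.get_image("top");p=arm.camera_params("top")
cv2.imwrite("pics/t8.png",im[:,:,::-1])
g=cv2.cvtColor(im,cv2.COLOR_RGB2GRAY).astype(np.float32)
g0=cv2.cvtColor(cv2.imread("pics/top0.png"),cv2.COLOR_BGR2GRAY).astype(np.float32)
for G in(g0,g):
  o=[]
  for th in np.arange(-.12,1.25,.03):
    v=[cv2.getRectSubPix(G,(1,1),tuple(map(float,proj(p,np.r_[doorpose(th,r,0)[0][:2],140]))))[0,0] for r in range(60,190,5)]
    o.append((round(th,2),int(np.median(v))))
  print([x for x in o if x[1]>100])
# bearing top, compare images near the arbor
print(np.abs(cv2.absdiff(im[190:215,175:205],cv2.imread("pics/t7.png")[190:215,175:205,::-1])).mean())
```

```text
17.75 [ 807.71217157 -160.43558263  233.29985355] [-0.11622518  0.66228461 -0.1003634 ] [ 0.036 -0.02  -0.024 -0.002  0.003 -0.005]
[(np.float64(1.08), 153), (np.float64(1.11), 186), (np.float64(1.14), 187), (np.float64(1.17), 136), (np.float64(1.2), 125), (np.float64(1.23), 135)]
[(np.float64(-0.06), 111), (np.float64(-0.03), 167), (np.float64(0.0), 169), (np.float64(0.03), 180), (np.float64(0.06), 214), (np.float64(0.09), 224), (np.float64(0.12), 226), (np.float64(0.15), 227), (np.float64(0.18), 227), (np.float64(0.21), 226), (np.float64(0.24), 227), (np.float64(0.27), 226), (np.float64(0.3), 225), (np.float64(0.33), 223), (np.float64(0.36), 220), (np.float64(0.39), 218), (np.float64(0.42), 216), (np.float64(0.45), 214), (np.float64(0.48), 212), (np.float64(0.51), 208), (np.float64(0.54), 202), (np.float64(0.57), 194), (np.float64(0.6), 189), (np.float64(0.63), 182), (np.float64(0.66), 175), (np.float64(0.69), 169), (np.float64(0.72), 162), (np.float64(0.75), 154), (np.float64(0.78), 150), (np.float64(0.81), 138), (np.float64(0.84), 128), (np.float64(0.87), 120), (np.float64(0.9), 116), (np.float64(0.93), 115), (np.float64(0.96), 111), (np.float64(0.99), 106), (np.float64(1.02), 103), (np.float64(1.05), 101)]
3.909777777777778
```

The arm covers part of the door in the top view. I'll move it aside and check once more.

Request:
servo_tool([
  [[0, 0, 50, 0, 0, 0, 0], [0, 0, 100, 0, 0, 0, 0], [0, 0, 150, 0, 0, 0, 0], [0, 0, 200, 0, 0, 0, 0], [0, 0, 250, 0, 0, 0, 0], [0, 0, 300, 0, 0, 0, 0], [0, 0, 330, 0, 0, 0, 0], [0, 0, 330, 0, 0, 0, 0]],
])

```text
clock: 18.8
position: [501.6, -286.1, 236.6]
ee_rot: [0.832, -0.554, -0.001, 0.0]
contact_force: [0.7, -0.4, 0.3]
gripper_width: -0.2
grasp_force: 0.0
```

Run:
```python
from h import *
s=arm.read_state();print(s["clock"],s["position"])
im=arm.get_image("top");p=arm.camera_params("top")
g=cv2.cvtColor(im,cv2.COLOR_RGB2GRAY).astype(np.float32)
f=lambda X:int(cv2.getRectSubPix(g,(1,1),tuple(map(float,proj(p,X))))[0,0])
for r in (60,90,120,150,180):   # brightness across the shut door's top, out = -24..24 mm
    print(r,[f(np.r_[doorpose(0,r,o)[0][:2],140]) for o in range(-24,28,3)])
# bearing outline at seated height: ring profile radii
for R_ in (14,17,20,24.5,29,34): print(R_,int(np.median([f([A[0]+R_*np.cos(a),A[1]+R_*np.sin(a),116]) for a in np.arange(0,6.28,.3)])),end="; ")
```

```text
18.8 [ 501.64662338 -286.07383867  236.62149141]
60 [92, 91, 89, 89, 89, 94, 157, 175, 174, 154, 139, 121, 66, 87, 91, 89, 90, 91]
90 [91, 91, 89, 89, 89, 106, 160, 173, 173, 171, 153, 139, 127, 114, 89, 89, 92, 91]
120 [92, 91, 90, 90, 90, 94, 146, 173, 172, 169, 145, 139, 90, 95, 91, 91, 90, 89]
150 [93, 92, 90, 90, 91, 87, 135, 173, 172, 160, 137, 134, 86, 89, 87, 88, 89, 88]
180 [82, 80, 80, 74, 75, 85, 156, 182, 171, 177, 124, 78, 77, 78, 85, 89, 91, 90]
14 148; 17 83; 20 63; 24.5 141; 29 104; 34 91;
```

The door's top rail lies at the same offset from hinge to free edge, so the door is shut and held with nothing touching it. The bearing's ring profile is centred at the seated height.

```bash
python3 -c "
from bench import arm
print(arm.job_done())"
```

```text
the job is handed in; nothing more can be done
None
```

I handed the job in at about 19 s: in the camera checks, the big bearing sits level and fully home on the arbor's shoulder, and the guard door stays shut with the arm clear; I never touched the small bearing, motor or cutters.

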